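# Re-zero a coffee grinder with its worm-drive crank

## Robot

A 6-joint arm with a two-finger parallel gripper is mounted at the origin on a cart in front of the work surface, level with it; the furniture and walls round the work are solid. World frame = base frame: x ahead of the robot, y to its left, z up, the work surface at z = 0. Lengths are in m, angles in rad, forces in N, time in s.
With the tool pointing down it reaches from about 0.3 to 0.875 m from the base axis. Payload 6.4 kg.
Tool frame: the origin (TCP) lies between the finger pads; the fingertips stand 25 mm ahead of it and the grasp point (between the pads) lies 6 mm ahead of it; z points along the fingers, y is the line along which they close (so a half turn about z gives the same grasp; the last joint's range is limited). The gripper opens to 85 mm and grips with 20 to 120 N. Pads are 22 mm wide; open, the fingers measure 114 mm over their backs; the gripper's body (76 mm by 85 mm) begins 54 mm behind the grasp point. The pads swing forward as they close: fully open they stand 13 mm farther back than shut.
Start: joints at [-1.496, 0.181, 1.607, -0, 1.354, -0.206], TCP at [0.159, -0.552, 0.256] pointing down, gripper open.
Joint ranges: [-2.99, 2.99], [-0.89, 2.07], [0.3, 2.58], [-1.14, 4.28], [0, 2.63], [-3.12, 3.12]. Speed limits (rad/s): [2.57, 2.57, 3.01, 3.14, 3.14, 3.14].

## Interface

Orientations are given as a unit quaternion [w, x, y, z].
In Python, from bench import ctrl gives the robot as it stands.
- The arm moves only by the tool servo_tool, never from a script. Its argument "series" is text: rows parted by semicolons, each of 7 numbers parted by spaces: the gripper command: -1 is fully open, 1 is shut, values between are in proportion, then the shift along the tool's x, y, z in m, then the turn, a rotation vector about the tool's x, y, z in degrees. A call has 1 to 12 rows; each row is the pose to reach, as a shift and turn from the pose commanded when the call began, along the tool's axes at that moment; what a row does not reach only later rows make up. A row lasts 1/12 s, in which the tool goes at most 41.7 mm and 7.16 degrees, less where a joint would pass 70% of its speed; a pose out of reach is approached as far as the arm can. A call with a gripper value outside its range is refused whole. The fingers move at their own pace and stop on an object; the grip force is fixed at half the most. Time passes only in rows, so rows that repeat a pose let the fingers close. It gives the time, the measured TCP pose, the force, the opening and the grip force at its end, in the units of the state.
- ctrl.get_obs(): the state, without advancing time (a new reading comes with each control period).
- ctrl.camera(name): name is "scene" or "top" or "wrist"; returns a dict with "img" (384x512x3 uint8, red, green, blue), "z_map" (384x512 float32, m along the optical axis (not along the pixel's ray), 0 where there is no reading), "fovy" (degrees; the focal length in pixels is half the picture's height over the tangent of half this angle, whatever the lens; pixels are square), "cx", "cy" (the principal point, pixels), "extrinsics" (4x4, takes a point from camera to world coordinates); the wrist camera has in their place "T_tool_cam" (4x4, takes a point from camera to tool coordinates, whose origin is the TCP and whose axes are the flange's). Camera axes: x right, y down, z forward; pixel columns grow to the right and rows downward; lengths in m; the calibration is good to about 2 mm. A picture is of the moment at which its call begins: read the wrist's pose just before it.
- ctrl.hand_in(): hands the job in; it is judged then, once.
The state is a dict: "time_s": time; "q": joint angles; "dq": joint speeds; "joint_efforts": joint torques, N m; "eef_pos": TCP position; "eef_rot": TCP orientation; "wrist_force": force on the tool from outside, world axes, zero at the start; "torque": the same for the moment, N m; "opening": opening from 0.0 (shut) to 1.0 (fully open); "grasp_force": force on a finger pad.
Only numpy, scipy, OpenCV 4.12 (cv2) and the standard library are available. Lean on these libraries where they do the work, as an engineer would, in place of code of your own. Each camera call takes 0.05 s, during which the arm holds its last target. There are 200 camera calls.

## Task

Re-zero the coffee grinder: turn its crank clockwise (seen from above) until you feel the burrs just meet and the crank firms up, without forcing it, and pause there a moment. Then turn the crank back anticlockwise by one division of the dial, which is three full turns of the crank, and let go. Leave the mug, the teaspoon and the tin where they are.

Things in the scene. Friction and masses are not known exactly. Their poses are not given: they have to be found in the camera images.
- grinder: coffee grinder fixed to the worktop: aluminium housing 135 x 245 mm, flat top 150 mm above the worktop, spout and steel tray at its front (-x). Origin under the middle of the housing at worktop height; z up, +y to its left. Dial axis upright at x 0, y +54 mm, crank axis upright at x 0, y -68 mm. Behind the crank is a self-locking worm drive; burrs that meet stop it dead.
- crank: steel crank arm 15 mm wide, top 177 mm above the worktop; origin on the crank axis at worktop height, x axis along the arm to the knob. Clockwise from above (yaw falling) brings the burrs together. It drives the worm through a torsion spring (0.8 N m/rad): running takes 1 to 2 N at the knob; at the stop the force grows 0.55 N per mm. Met: 4 N or more (0.19 rad wound); forced: 14 N (0.66 rad)
- crank_knob (a point): middle of the black crank knob: an upright cylinder 19 mm in diameter, 41 mm high, from 178 to 219 mm above the worktop, free to spin on its pin, 38 mm from the crank axis; this point lies on the knob's axis 199 mm above the worktop and goes round with the crank
- crank_axis (a point): point on the crank axis at the same height (199 mm above the worktop), the centre of the knob's circle
- dial: round steel dial 102 mm across, top 168 mm above the worktop (black cap to 176 mm), 12 raised ribs 30 degrees (one division) apart, one longer and wider. Origin on its axis at worktop height, -x towards the long rib. Turns the same way as the crank, 1/36 as fast. It starts 0.25 to 0.7 divisions (0.75 to 2.1 crank turns) from where the burrs meet; that point differs each time and can only be felt
- pointer (a point): tip of the fixed index pointer on the grinder's top, at the front edge of the dial, 170 mm above the worktop
- mug_blue: light blue-white ceramic mug, 82 x 115 x 94 mm, standing beside the grinder on its right; origin under its middle; leave it alone
- teaspoon: steel teaspoon 130 mm long lying between the grinder and the mug; origin under its middle; leave it alone
- tin_half: short round food tin, 75 mm across, 58 mm high, standing beside the grinder on its left; origin under its middle; leave it alone

How it is judged:
By the outcome, as a careful person would: the job done as asked, in the order asked, and still so for the second after the job is handed in, with the robot touching nothing.
It also fails if it takes over 72 s, if anything falls off the work surface, if the arm or the gripper's body presses on something with over 40 N, if the wrist force passes 120 N, or if a joint passes its speed limit or range.

## Working session

There is one attempt and no reset: what is moved stays moved. The work goes in short steps, Python scripts to look and compute and a tool call to move; the robot and the scene stay as the last step left them, time stands still between calls to the robot, and variables do not carry over. Pictures are saved under pics/ and viewed, at most 10 in all, crops included, and the job is handed in when it is done.

Besides the shell and the picture viewer there is one more tool, called after ">>>" as name(argument=value, ...), one argument or row to a line, values as JSON. servo_tool: Moves the arm, as the interface text tells. Its arguments: {"type":"object","properties":{"series":{"type":"string"}},"required":["series"]}

```bash
mkdir -p pics; ls; python3 - <<'E'
from bench import ctrl
import cv2, numpy as np
o=ctrl.get_obs(); print({k:np.round(v,3).tolist() if not isinstance(v,(int,float)) else v for k,v in o.items()})
ims=[]
for n in("scene","top"):
    c=ctrl.camera(n); print(n,c["fovy"],c["cx"],c["cy"],np.round(c["extrinsics"],3).tolist())
    np.savez(f"{n}.npz",**c); cv2.imwrite(f"pics/{n}0.png",c["img"][:,:,::-1])
E
```

```text
pics
{'time_s': 0.0, 'q': [-1.496, 0.182, 1.608, -0.0, 1.354, -0.206], 'dq': [-0.0, 0.001, 0.001, 0.0, -0.0, 0.0], 'joint_efforts': [-0.001, -44.488, -35.133, -0.0, 0.009, -0.0], 'eef_pos': [0.159, -0.552, 0.255], 'eef_rot': [-0.001, 0.99, 0.14, 0.0], 'wrist_force': [-1.09, -0.525, -0.221], 'torque': [-0.03, 0.014, -0.025], 'grasp_force': 0.0, 'opening': 0.9962138833926767}
scene 42.558916148816 255.88957261168582 181.74016953404745 [[-0.144, 0.74, -0.657, 1.536], [0.989, 0.12, -0.082, 0.182], [0.018, -0.662, -0.749, 1.284], [0.0, 0.0, 0.0, 1.0]]
top 43.80798408583852 261.59602460401493 191.02248087502622 [[-0.206, -0.769, 0.605, -0.376], [-0.978, 0.156, -0.136, 0.225], [0.01, -0.62, -0.785, 1.349], [0.0, 0.0, 0.0, 1.0]]
```

View pics/scene0.png

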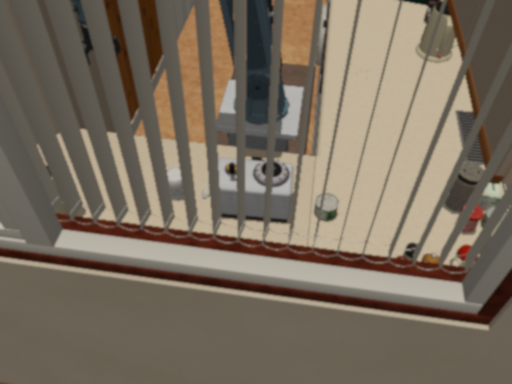

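View pics/top0.png

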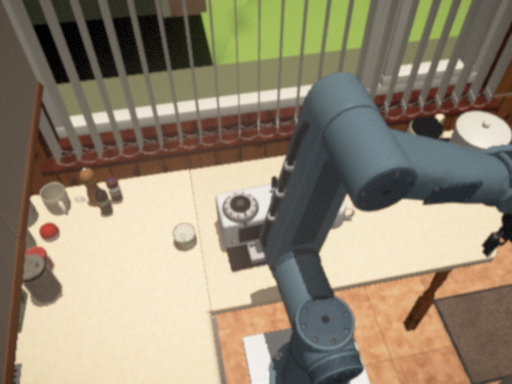

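The scene view (through the blinds) shows the grinder near (255,185), its dial at (271,172) and the crank at about (232,168). The top view shows the dial at (240,207), with the arm hiding the crank. Next I'll zoom in on both and cast rays from the dial and crank.

```bash
cat > h.py <<'E'
import numpy as np, cv2
def ray(c,u,v):
    f=192/np.tan(np.radians(float(c["fovy"]))/2); E=c["extrinsics"]
    d=np.array([(u-c["cx"])/f,(v-c["cy"])/f,1.])
    return E[:3,3],E[:3,:3]@d
def plane(c,u,v,z):
    o,d=ray(c,u,v); return o+d*(z-o[2])/d[2]
def zpt(c,u,v):
    o,d=ray(c,u,v); return o+d*float(c["z_map"][int(v),int(u)])
E
python3 - <<'E'
from h import *
s=np.load("scene.npz"); t=np.load("top.npz")
a=cv2.resize(s["img"][140:230,200:310],None,fx=5,fy=5,interpolation=2)
b=cv2.resize(t["img"][170:280,200:290],None,fx=4,fy=4,interpolation=2)
im=np.zeros((max(a.shape[0],b.shape[0]),a.shape[1],3),np.uint8)
cv2.imwrite("pics/sc.png",a[:,:,::-1])
print("dial scene",plane(s,271,172,.17),zpt(s,271,172),"top",plane(t,240,207,.17),zpt(t,240,207))
print("crank scene",plane(s,232,168,.2),zpt(s,232,168))
E
```

```text
dial scene [0.51292699 0.09944566 0.17      ] [0.7526869  0.11870428 0.43095167] top [0.48478196 0.09873273 0.17      ] [0.47983286 0.09945936 0.17677715]
crank scene [ 0.54309017 -0.01610511  0.2       ] [ 0.55235002 -0.01426116  0.21010468]
```

View pics/sc.png

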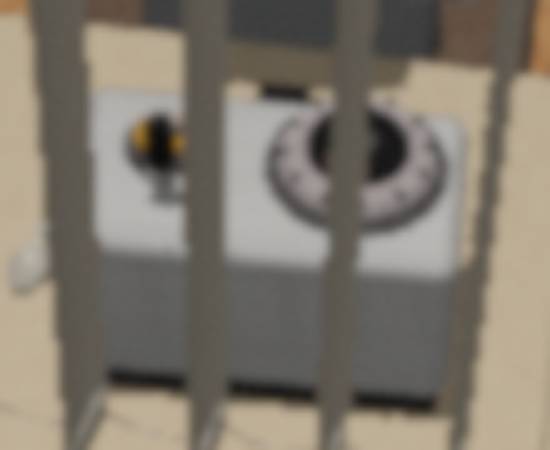

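The crop shows the crank's dark knob at about crop (160,140), half hidden by a slat, with the dial cap at (360,140). I'll lift the tool and bring the wrist camera over the grinder.

>>> servo_tool(
  series="-1 0 0 -0.04 0 0 0;-1 0 0 -0.08 0 0 0;-1 0 0 -0.12 0 0 0;-1 0.03 -0.03 -0.16 0 0 3;-1 0.06 -0.06 -0.16 0 0 6;-1 0.09 -0.09 -0.16 0 0 9;-1 0.12 -0.12 -0.16 0 0 12;-1 0.145 -0.15 -0.16 0 0 14;-1 0.17 -0.18 -0.16 0 0 16.1;-1 0.195 -0.21 -0.16 0 0 16.1;-1 0.22 -0.24 -0.16 0 0 16.1;-1 0.245 -0.27 -0.16 0 0 16.1",
)

```text
time_s: 1.1
eef_pos: [0.3192, -0.2252, 0.416]
eef_rot: [-0.0, 1.0, -0.0, 0.0]
wrist_force: [0.8, -1.2, 0.5]
opening: 0.998
grasp_force: 0.0
```

>>> servo_tool(
  series="-1 0.015 -0.035 0 0 0 0;-1 0.03 -0.07 0 0 0 0;-1 0.05 -0.105 0 0 0 0;-1 0.07 -0.14 0 0 0 0;-1 0.085 -0.17 0 0 0 0;-1 0.1 -0.195 0 0 0 0;-1 0.1 -0.195 0 0 0 0;-1 0.1 -0.195 0 0 0 0",
)

```text
time_s: 1.77
eef_pos: [0.4192, -0.0308, 0.4158]
eef_rot: [-0.0, 1.0, 0.002, -0.001]
wrist_force: [-0.0, -0.6, -0.9]
opening: 0.999
grasp_force: 0.0
```

```bash
cat >> h.py <<'E'
from scipy.spatial.transform import Rotation as R
def wrist(name):
    from bench import ctrl
    o=ctrl.get_obs(); c=ctrl.camera("wrist")
    q=o["eef_rot"]; T=np.eye(4); T[:3,:3]=R.from_quat([q[1],q[2],q[3],q[0]]).as_matrix(); T[:3,3]=o["eef_pos"]
    c["extrinsics"]=T@np.array(c["T_tool_cam"]); np.savez(name+".npz",**c)
    cv2.imwrite(f"pics/{name}.png",c["img"][:,:,::-1]); return c
E
python3 - <<'E'
from h import *
c=wrist("w1"); print(c["fovy"],c["cx"],c["cy"],np.round(c["T_tool_cam"],3).tolist())
E
```

```text
69.81088179948814 253.35616466993739 190.36677172692788 [[-0.002, -0.964, -0.266, 0.067], [1.0, -0.001, -0.002, 0.0], [0.001, -0.266, 0.964, -0.118], [0.0, 0.0, 0.0, 1.0]]
```

View pics/w1.png

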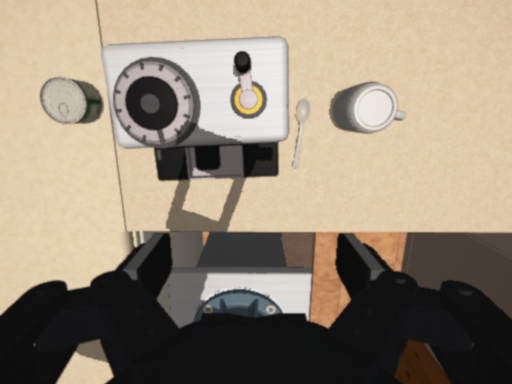

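The wrist view is clear: knob at (243,62), yellow ring on the crank axis at (249,98), dial cap centre at (150,103), and housing corners at about (104,45), (287,38), (288,140), (120,147). The spoon is at (302,130) and the mug at (372,107). I'll compute positions by masks.

```bash
python3 - <<'E'
from h import *
c=np.load("w1.npz"); im=c["img"]; hsv=cv2.cvtColor(im,cv2.COLOR_RGB2HSV)
def blob(m,u0,u1,v0,v1):
    k=np.zeros(m.shape,np.uint8); k[v0:v1,u0:u1]=m[v0:v1,u0:u1]
    n,l,st,ce=cv2.connectedComponentsWithStats(k); i=1+np.argmax(st[1:,4]); 
    return l==i,ce[i],st[i]
Y=((hsv[...,0]>18)&(hsv[...,0]<35)&(hsv[...,1]>120)&(hsv[...,2]>120)).astype(np.uint8)
m,ce,st=blob(Y,225,275,70,125)
pts=np.argwhere(m)[:,::-1].astype(np.float32); (rc,r,_)=cv2.fitEllipse(cv2.convexHull(pts))
print("ring",ce,st,rc,r); zr=np.median([zpt(c,u,v)[2] for u,v in pts]); print("ring z",zr,plane(c,*rc,zr))
K=(hsv[...,2]<50).astype(np.uint8); m,ce,st=blob(K,225,262,40,85); print("knob",ce,st)
P=np.array([zpt(c,u,v) for v,u in np.argwhere(m)]); print("z",np.percentile(P[:,2],[5,50,95]))
top=P[np.abs(P[:,2]-.219)<.005]; print("knobtop",len(top),top.mean(0),top.min(0),top.max(0))
K2=(hsv[...,2]<60).astype(np.uint8); m,ce,st=blob(K2,120,180,70,135); e=cv2.fitEllipse(cv2.convexHull(np.argwhere(m)[:,::-1].astype(np.float32)))
print("cap",e, zpt(c,*e[0]), plane(c,*e[0],.170))
p=[plane(c,*x,.15) for x in [(104,45),(287,38),(288,140),(120,147)]]; print("corners",np.round(p,3).tolist())
print("tablez",zpt(c,330,180),"housing",zpt(c,210,60))
E
```

```text
ring [248.34827586 101.65172414] [234  86  29  28 290] (247.98956298828125, 99.1097640991211) (28.16072654724121, 29.01028060913086)
ring z 0.16799743918281412 [ 0.50417361 -0.02347626  0.16799744]
knob [241.84862385  62.29816514] [235  52  15  21 218]
z [0.20027911 0.21829212 0.22022247]
knobtop 176 [ 0.54002664 -0.01793001  0.21830772] [ 0.53236177 -0.02566608  0.2141298 ] [ 0.54847778 -0.01084262  0.22177938]
cap ((151.17750549316406, 102.7479248046875), (48.71357727050781, 54.4033088684082), 144.00872802734375) [0.4992109  0.09602579 0.17691231] [0.49946525 0.09848565 0.17      ]
corners [[0.57, 0.158, 0.15], [0.578, -0.072, 0.15], [0.452, -0.078, 0.15], [0.442, 0.155, 0.15]]
tablez [ 0.36008029 -0.18254306  0.00102296] housing [0.55246884 0.02529931 0.15003332]
```

The geometry fits what was given: axis to dial is 121 mm (122 stated) and the knob is 36 mm off the axis (38 stated). I'll go above the knob and take a closer look to refine this.

>>> servo_tool(
  series="-1 0.03 -0.003 0.02 0 0 0;-1 0.06 -0.006 0.04 0 0 0;-1 0.09 -0.01 0.06 0 0 0;-1 0.12 -0.013 0.08 0 0 0;-1 0.12 -0.013 0.11 0 0 0;-1 0.12 -0.013 0.11 0 0 0;-1 0.12 -0.013 0.11 0 0 0",
)

```text
time_s: 2.4
eef_pos: [0.5376, -0.0203, 0.3046]
eef_rot: [-0.001, 1.0, -0.001, -0.003]
wrist_force: [0.7, 0.2, 0.1]
opening: 0.998
grasp_force: 0.0
```

```bash
python3 - <<'E'
from h import *
wrist("w2")
E
```

```text
(no output)
```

View pics/w2.png

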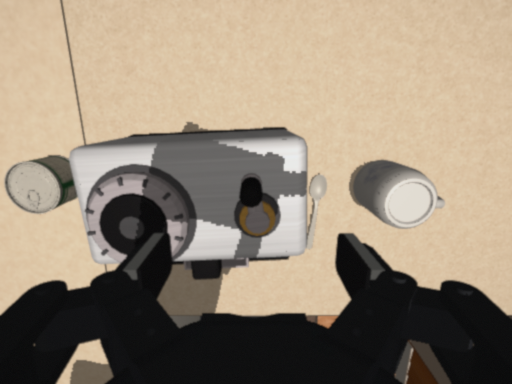

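Here the knob is a dark blob at about (250,190) and the crank ring is at (257,216), in the tool's shadow. I'll refine both using depth.

```bash
python3 - <<'E'
from h import *
from bench import ctrl
c=np.load("w2.npz"); print(ctrl.get_obs()["eef_pos"])
Z=c["z_map"]
P=np.array([[zpt(c,u,v) for u in range(225,290)] for v in range(165,240)])
top=(np.abs(P[...,2]-.2185)<.004)
def cen(m,z):
    v,u=np.nonzero(m); p=cv2.minEnclosingCircle(P[m][:,:2].astype(np.float32).reshape(-1,1,2)); return m.sum(),P[m].mean(0),p
print("knobtop",cen(top,0))
hsv=cv2.cvtColor(c["img"],cv2.COLOR_RGB2HSV)[165:240,225:290]
Y=(hsv[...,0]>12)&(hsv[...,0]<35)&(hsv[...,1]>110)
print("ring",cen(Y,0)); 
v,u=np.nonzero(Y); h=cv2.convexHull(np.c_[u+225,v+165].astype(np.float32)); e=cv2.fitEllipse(h); print(e,plane(c,*e[0],np.median(P[Y][:,2])))
arm=(np.abs(P[...,2]-.176)<.002)&(~Y); print("arm/hub",cen(arm,0))
E
```

```text
[ 0.53853406 -0.0203619   0.30686977]
knobtop (np.int64(389), array([ 0.54270429, -0.01802196,  0.21809315]), ((0.5418242812156677, -0.017810141667723656), 0.009254537522792816))
ring (np.int64(380), array([ 0.50528148, -0.02363149,  0.16923363]), ((0.5441447496414185, -0.023732859641313553), 0.06101946905255318))
((256.88232421875, 217.75982666015625), (34.75459671020508, 36.17635726928711), 72.73629760742188) [ 0.50532222 -0.02335583  0.16798877]
arm/hub (np.int64(568), array([ 0.51172425, -0.02274765,  0.17662455]), ((0.5218469500541687, -0.020227588713169098), 0.02957702986896038))
```

>>> servo_tool(
  series="-1 0.003 -0.0025 0.03 0 0 0;-1 0.003 -0.0025 0.06 0 0 0;-1 0.003 -0.0025 0.08 0 0 0;-1 0.003 -0.0025 0.09 0 0 0;-1 0.003 -0.0025 0.097 0 0 0;-1 0.003 -0.0025 0.097 0 0 0;-1 0.003 -0.0025 0.097 0 0 0",
)

```text
time_s: 3.03
eef_pos: [0.543, -0.0172, 0.2112]
eef_rot: [0.0, 1.0, -0.0, 0.001]
wrist_force: [-0.2, 0.1, 0.8]
opening: 0.999
grasp_force: 0.0
```

>>> servo_tool(
  series="1 -0.001 0 0.003 0 0 0;1 -0.001 0 0.003 0 0 0;1 -0.001 0 0.003 0 0 0;1 -0.001 0 0.003 0 0 0;1 -0.001 0 0.003 0 0 0;1 -0.001 0 0.003 0 0 0;1 -0.001 0 0.003 0 0 0;1 -0.001 0 0.003 0 0 0;1 -0.001 0 0.003 0 0 0;1 -0.001 0 0.003 0 0 0",
)

```text
time_s: 3.87
eef_pos: [0.5413, -0.0169, 0.2067]
eef_rot: [0.0, 1.0, -0.0, 0.0]
wrist_force: [0.2, -1.0, 4.6]
opening: 0.205
grasp_force: 58.6
```

```bash
python3 - <<'E'
from bench import ctrl
o=ctrl.get_obs(); print(o["eef_pos"],o["wrist_force"],o["torque"],o["grasp_force"],o["opening"])
import numpy as np
for C in [(0.5044,-0.0235)]:
  p=o["eef_pos"][:2]; print(np.hypot(*(p-C)),np.degrees(np.arctan2(p[1]-C[1],p[0]-C[0])))
r=38
for s in (15,20):
  th0=8.4; print([(k*s, round(float(r*(np.cos(np.radians(th0-k*s))-np.cos(np.radians(th0)))),1), round(float(-r*(np.sin(np.radians(th0-k*s))-np.sin(np.radians(th0)))),1)) for k in range(0,360//s+1)])
E
```

```text
[ 0.54131753 -0.01686056  0.20667428] [ 0.17217307 -1.0053785   4.60098349] [-0.09039139  0.16234921 -0.0047772 ] 58.58353485591579 0.20496485059341832
0.03750981344880339 10.195377060033808
[(0, 0.0, -0.0), (15, 0.2, 9.9), (30, -2.3, 19.5), (45, -7.1, 28.2), (60, -14.0, 35.3), (75, -22.5, 40.4), (90, -32.0, 43.1), (105, -42.0, 43.3), (120, -51.6, 40.9), (135, -60.2, 36.1), (150, -67.4, 29.2), (165, -72.5, 20.6), (180, -75.2, 11.1), (195, -75.3, 1.2), (210, -72.9, -8.4), (225, -68.1, -17.1), (240, -61.2, -24.2), (255, -52.7, -29.3), (270, -43.1, -32.0), (285, -33.2, -32.2), (300, -23.6, -29.8), (315, -14.9, -25.0), (330, -7.8, -18.1), (345, -2.7, -9.5), (360, 0.0, -0.0)]
[(0, 0.0, -0.0), (20, -0.4, 13.2), (40, -5.2, 25.5), (60, -14.0, 35.3), (80, -25.6, 41.6), (100, -38.7, 43.5), (120, -51.6, 40.9), (140, -62.8, 34.0), (160, -71.0, 23.6), (180, -75.2, 11.1), (200, -74.8, -2.1), (220, -70.0, -14.4), (240, -61.2, -24.2), (260, -49.6, -30.5), (280, -36.5, -32.4), (300, -23.6, -29.8), (320, -12.4, -22.9), (340, -4.2, -12.5), (360, 0.0, -0.0)]
```

The knob is gripped at 58 N, with the opening matching its diameter. I'll turn the first 90° clockwise, well short of the earliest possible stop.

>>> servo_tool(
  series="1 0.0003 0.0099 0 0 0 0;1 -0.0021 0.0196 0 0 0 0;1 -0.0068 0.0283 0 0 0 0;1 -0.0136 0.0355 0 0 0 0;1 -0.0221 0.0407 0 0 0 0;1 -0.0316 0.0435 0 0 0 0;1 -0.0316 0.0435 0 0 0 0;1 -0.0316 0.0435 0 0 0 0;1 -0.0316 0.0435 0 0 0 0",
)

```text
time_s: 4.62
eef_pos: [0.5094, -0.0613, 0.2067]
eef_rot: [0.0, 1.0, -0.001, 0.0]
wrist_force: [0.2, -0.5, 5.8]
opening: 0.21
grasp_force: 58.9
```

```bash
python3 - <<'E'
from bench import ctrl
import numpy as np
o=ctrl.get_obs(); print(o["eef_pos"],o["wrist_force"],o["torque"],o["grasp_force"])
# shifts (mm) cw 120 deg in 15s from th=-81
A=lambda t:38*np.array([np.cos(np.radians(t)),-np.sin(np.radians(t))])
for a in (-81,-201): print(a,[(a-s,*(A(a-s)-A(a)).round(1)) for s in range(15,121,15)])
# 20 deg step shifts on grid of 20 from -201
for k in range(18):
    a=-201-20*k; print(a,"->",a-20,[(A(a-s)-A(a)).round(1).tolist() for s in (10,20)],"cwdir",np.round([np.sin(np.radians(a-20)),-np.cos(np.radians(a-20))],2).tolist())
E
```

```text
[ 0.5094253  -0.06125539  0.20666651] [ 0.18869169 -0.51703819  5.79840519] [-0.01805126  0.00367398  0.00982839] 58.872501972464306
-81 [(-96, np.float64(-9.9), np.float64(0.3)), (-111, np.float64(-19.6), np.float64(-2.1)), (-126, np.float64(-28.3), np.float64(-6.8)), (-141, np.float64(-35.5), np.float64(-13.6)), (-156, np.float64(-40.7), np.float64(-22.1)), (-171, np.float64(-43.5), np.float64(-31.6)), (-186, np.float64(-43.7), np.float64(-41.5)), (-201, np.float64(-41.4), np.float64(-51.2))]
-201 [(-216, np.float64(4.7), np.float64(-8.7)), (-231, np.float64(11.6), np.float64(-15.9)), (-246, np.float64(20.0), np.float64(-21.1)), (-261, np.float64(29.5), np.float64(-23.9)), (-276, np.float64(39.4), np.float64(-24.2)), (-291, np.float64(49.1), np.float64(-21.9)), (-306, np.float64(57.8), np.float64(-17.1)), (-321, np.float64(65.0), np.float64(-10.3))]
-201 -> -221 [[2.9, -6.0], [6.8, -11.3]] cwdir [0.66, 0.75]
-221 -> -241 [[4.8, -4.6], [10.3, -8.3]] cwdir [0.87, 0.48]
-241 -> -261 [[6.1, -2.7], [12.5, -4.3]] cwdir [0.99, 0.16]
-261 -> -281 [[6.6, -0.5], [13.2, 0.2]] cwdir [0.98, -0.
[... 159 characters left out ...]
] cwdir [0.33, -0.95]
-341 -> -361 [[1.6, 6.4], [2.1, 13.0]] cwdir [-0.02, -1.0]
-361 -> -381 [[-0.7, 6.6], [-2.5, 13.0]] cwdir [-0.36, -0.93]
-381 -> -401 [[-2.9, 6.0], [-6.8, 11.3]] cwdir [-0.66, -0.75]
-401 -> -421 [[-4.8, 4.6], [-10.3, 8.3]] cwdir [-0.87, -0.48]
-421 -> -441 [[-6.1, 2.7], [-12.5, 4.3]] cwdir [-0.99, -0.16]
-441 -> -461 [[-6.6, 0.5], [-13.2, -0.2]] cwdir [-0.98, 0.19]
-461 -> -481 [[-6.4, -1.8], [-12.3, -4.7]] cwdir [-0.86, 0.52]
-481 -> -501 [[-5.4, -3.9], [-10.0, -8.7]] cwdir [-0.63, 0.78]
-501 -> -521 [[-3.7, -5.5], [-6.4, -11.5]] cwdir [-0.33, 0.95]
-521 -> -541 [[-1.6, -6.4], [-2.1, -13.0]] cwdir [0.02, 1.0]
-541 -> -561 [[0.7, -6.6], [2.5, -13.0]] cwdir [0.36, 0.93]
```

>>> servo_tool(
  series="1 -0.0099 0.0003 0 0 0 0;1 -0.0196 -0.0021 0 0 0 0;1 -0.0283 -0.0068 0 0 0 0;1 -0.0355 -0.0136 0 0 0 0;1 -0.0407 -0.0221 0 0 0 0;1 -0.0435 -0.0316 0 0 0 0;1 -0.0437 -0.0415 0 0 0 0;1 -0.0414 -0.0512 0 0 0 0;1 -0.0414 -0.0512 0 0 0 0;1 -0.0414 -0.0512 0 0 0 0",
)

```text
time_s: 5.45
eef_pos: [0.4688, -0.0084, 0.2066]
eef_rot: [0.0, 1.0, 0.001, 0.0]
wrist_force: [3.3, -1.2, 5.2]
opening: 0.205
grasp_force: 59.4
```

>>> servo_tool(
  series="1 0.0030 -0.0060 0 0 0 0;1 0.0071 -0.0113 0 0 0 0;1 0.0120 -0.0159 0 0 0 0;1 0.0178 -0.0196 0 0 0 0;1 0.0178 -0.0196 0 0 0 0;1 0.0178 -0.0196 0 0 0 0",
)

```text
time_s: 5.95
eef_pos: [0.4865, 0.0104, 0.2066]
eef_rot: [0.001, 1.0, 0.0, -0.0]
wrist_force: [1.5, -4.4, 7.2]
opening: 0.203
grasp_force: 59.6
```

```bash
python3 -c "
import numpy as np
from scipy.optimize import least_squares as L
P=np.array([[.5413,-.0169],[.5094,-.0613],[.4688,-.0084],[.4865,.0104]])
s=L(lambda c:np.hypot(*(P-c[:2]).T)-c[2],[.504,-.023,.038]);print(s.x,s.fun)
s=L(lambda c:np.hypot(*(P-c[:2]).T)-.038,[.504,-.023]);print(s.x,s.fun);d=P-s.x;print(np.degrees(np.arctan2(d[:,1],d[:,0])))"
```

```text
[ 0.50376686 -0.02359246  0.03812558] [-4.57083163e-07  4.07004447e-07 -8.88575954e-07  9.38694790e-07]
[ 0.5037627  -0.02356362] [1.24176295e-04 1.55123662e-04 1.09391464e-04 9.89281589e-05]
[ 10.06627928 -81.50362162 156.55321063 116.94287716]
```

The measured points lie on a 38.1 mm circle, so the axis is at (0.5038, -0.0236) and the crank is now at 117° after about 253° of turning. From here I'll go in 20° steps and check the tangential force after each.

>>> servo_tool(
  series="1 0.0063 -0.0023 0 0 0 0;1 0.0128 -0.0036 0 0 0 0;1 0.0128 -0.0036 0 0 0 0;1 0.0128 -0.0036 0 0 0 0",
)

```text
time_s: 6.28
eef_pos: [0.4989, 0.0142, 0.2066]
eef_rot: [0.001, 1.0, 0.0, -0.0]
wrist_force: [-1.0, -3.0, 9.4]
opening: 0.205
grasp_force: 59.9
```

>>> servo_tool(
  series="1 0.0066 -0.0002 -0.0003 0 0 0;1 0.0132 0.0007 -0.0005 0 0 0;1 0.0132 0.0007 -0.0005 0 0 0;1 0.0132 0.0007 -0.0005 0 0 0",
)

```text
time_s: 6.62
eef_pos: [0.5116, 0.0137, 0.2066]
eef_rot: [0.0, 1.0, 0.0, -0.001]
wrist_force: [-1.6, -1.8, 7.4]
opening: 0.204
grasp_force: 59.7
```

>>> servo_tool(
  series="1 0.0063 0.0021 -0.0003 0 0 0;1 0.0122 0.0052 -0.0005 0 0 0;1 0.0122 0.0052 -0.0005 0 0 0;1 0.0122 0.0052 -0.0005 0 0 0",
)

```text
time_s: 6.95
eef_pos: [0.5236, 0.0088, 0.2067]
eef_rot: [-0.0, 1.0, 0.0, -0.001]
wrist_force: [0.1, -0.6, 3.8]
opening: 0.202
grasp_force: 59.3
```

>>> servo_tool(
  series="1 0.0052 0.0041 0 0 0 0;1 0.0097 0.0090 0 0 0 0;1 0.0097 0.0090 0 0 0 0;1 0.0097 0.0090 0 0 0 0",
)

```text
time_s: 7.28
eef_pos: [0.5338, -0.0006, 0.2068]
eef_rot: [-0.0, 1.0, -0.0, -0.0]
wrist_force: [1.8, 3.2, -0.3]
opening: 0.205
grasp_force: 58.9
```

>>> servo_tool(
  series="1 0.0036 0.0056 0 0 0 0;1 0.0063 0.0117 0 0 0 0;1 0.0063 0.0117 0 0 0 0;1 0.0063 0.0117 0 0 0 0",
)

```text
time_s: 7.62
eef_pos: [0.5401, -0.013, 0.2068]
eef_rot: [-0.0, 1.0, -0.001, -0.0]
wrist_force: [4.7, 2.4, -3.9]
opening: 0.204
grasp_force: 58.5
```

>>> servo_tool(
  series="1 0.0017 0.0065 0.0002 0 0 0;1 0.0021 0.0131 0.0005 0 0 0;1 0.0021 0.0131 0.0005 0 0 0;1 0.0021 0.0131 0.0005 0 0 0",
)

```text
time_s: 7.95
eef_pos: [0.5418, -0.0262, 0.2068]
eef_rot: [0.0, 1.0, -0.001, -0.0]
wrist_force: [-1.8, 0.1, 0.7]
opening: 0.203
grasp_force: 59.0
```

>>> servo_tool(
  series="1 -0.0009 0.0066 0 0 0 0;1 -0.0030 0.0129 0 0 0 0;1 -0.0030 0.0129 0 0 0 0;1 -0.0030 0.0129 0 0 0 0",
)

```text
time_s: 8.28
eef_pos: [0.5388, -0.0388, 0.2067]
eef_rot: [-0.0, 1.0, -0.0, -0.0]
wrist_force: [-1.7, 2.1, 0.2]
opening: 0.203
grasp_force: 59.0
```

>>> servo_tool(
  series="1 -0.0031 0.0059 0 0 0 0;1 -0.0072 0.0111 0 0 0 0;1 -0.0072 0.0111 0 0 0 0;1 -0.0072 0.0111 0 0 0 0",
)

```text
time_s: 8.62
eef_pos: [0.5317, -0.0498, 0.2068]
eef_rot: [-0.0, 1.0, -0.0, -0.0]
wrist_force: [-1.7, 2.1, -1.2]
opening: 0.204
grasp_force: 58.9
```

>>> servo_tool(
  series="1 -0.0049 0.0044 0 0 0 0;1 -0.0105 0.0079 0 0 0 0;1 -0.0105 0.0079 0 0 0 0;1 -0.0105 0.0079 0 0 0 0",
)

```text
time_s: 8.95
eef_pos: [0.5212, -0.0576, 0.2068]
eef_rot: [0.0, 1.0, -0.0, 0.0]
wrist_force: [0.5, 1.6, -0.8]
opening: 0.199
grasp_force: 58.9
```

>>> servo_tool(
  series="1 -0.0061 0.0025 0 0 0 0;1 -0.0126 0.0039 0 0 0 0;1 -0.0126 0.0039 0 0 0 0;1 -0.0126 0.0039 0 0 0 0",
)

```text
time_s: 9.28
eef_pos: [0.5085, -0.0615, 0.2068]
eef_rot: [0.0, 1.0, -0.0, 0.0]
wrist_force: [1.9, 1.1, -2.0]
opening: 0.204
grasp_force: 59.0
```

>>> servo_tool(
  series="1 -0.0066 0.0002 0 0 0 0;1 -0.0132 -0.0007 0 0 0 0;1 -0.0132 -0.0007 0 0 0 0;1 -0.0132 -0.0007 0 0 0 0",
)

```text
time_s: 9.62
eef_pos: [0.4953, -0.0607, 0.2068]
eef_rot: [0.0, 1.0, -0.0, -0.0]
wrist_force: [0.6, 0.7, -3.1]
opening: 0.205
grasp_force: 59.0
```

>>> servo_tool(
  series="1 -0.0063 -0.0020 0 0 0 0;1 -0.0121 -0.0052 0 0 0 0;1 -0.0121 -0.0052 0 0 0 0;1 -0.0121 -0.0052 0 0 0 0",
)

```text
time_s: 9.95
eef_pos: [0.4831, -0.0554, 0.2068]
eef_rot: [0.0, 1.0, 0.0, -0.0]
wrist_force: [0.4, 0.1, -2.4]
opening: 0.202
grasp_force: 59.2
```

>>> servo_tool(
  series="1 -0.0052 -0.0041 0 0 0 0;1 -0.0097 -0.0090 0 0 0 0;1 -0.0097 -0.0090 0 0 0 0;1 -0.0097 -0.0090 0 0 0 0",
)

```text
time_s: 10.28
eef_pos: [0.4734, -0.0461, 0.2068]
eef_rot: [0.0, 1.0, 0.0, -0.0]
wrist_force: [-1.6, -2.6, -1.8]
opening: 0.204
grasp_force: 59.4
```

>>> servo_tool(
  series="1 -0.0036 -0.0056 0 0 0 0;1 -0.0061 -0.0117 0 0 0 0;1 -0.0061 -0.0117 0 0 0 0;1 -0.0061 -0.0117 0 0 0 0",
)

```text
time_s: 10.62
eef_pos: [0.4675, -0.0341, 0.2068]
eef_rot: [-0.0, 1.0, 0.0, -0.0]
wrist_force: [-3.1, -1.4, -1.0]
opening: 0.2
grasp_force: 59.5
```

>>> servo_tool(
  series="1 -0.0016 -0.0065 0 0 0 0;1 -0.0019 -0.0131 0 0 0 0;1 -0.0019 -0.0131 0 0 0 0;1 -0.0019 -0.0131 0 0 0 0",
)

```text
time_s: 10.95
eef_pos: [0.466, -0.0215, 0.2068]
eef_rot: [0.0, 1.0, 0.0, 0.0]
wrist_force: [-0.9, -4.6, -2.6]
opening: 0.203
grasp_force: 59.3
```

The resistance jumped to 4.6 N. I'll hold here to confirm it.

>>> servo_tool(
  series="1 0 0 0 0 0 0;1 0 0 0 0 0 0;1 0 0 0 0 0 0;1 0 0 0 0 0 0",
)

```text
time_s: 11.28
eef_pos: [0.4659, -0.0218, 0.2068]
eef_rot: [0.0, 1.0, -0.0, -0.0]
wrist_force: [-0.7, -2.9, -1.8]
opening: 0.204
grasp_force: 59.3
```

>>> servo_tool(
  series="1 0.0003 -0.0033 0 0 0 0;1 0.0009 -0.0066 0 0 0 0;1 0.0009 -0.0066 0 0 0 0;1 0.0009 -0.0066 0 0 0 0;1 0.0009 -0.0066 0 0 0 0",
)

```text
time_s: 11.7
eef_pos: [0.4667, -0.0157, 0.2068]
eef_rot: [0.001, 1.0, -0.0, -0.0]
wrist_force: [-2.2, -7.0, -1.5]
opening: 0.207
grasp_force: 59.3
```

```bash
python3 - <<'E'
from bench import ctrl
for i in range(6):
    ctrl.camera("wrist"); o=ctrl.get_obs(); print(o["time_s"],o["eef_pos"].round(5),o["wrist_force"].round(2),o["torque"].round(3))
E
```

```text
11.75 [ 0.46671 -0.01574  0.20679] [-1.47 -7.02 -1.76] [-0.983  0.192 -0.01 ]
11.8 [ 0.46672 -0.01575  0.20678] [-1.2  -6.77 -1.84] [-0.973  0.222  0.005]
11.85 [ 0.46672 -0.01575  0.20681] [-1.42 -6.76 -2.76] [-1.099  0.207  0.022]
11.9 [ 0.46671 -0.01576  0.20678] [-1.41 -7.38 -2.31] [-1.046  0.25  -0.032]
11.95 [ 0.46671 -0.01575  0.20678] [-1.   -6.3  -2.87] [-1.01   0.278  0.007]
12.0 [ 0.46671 -0.01577  0.20678] [-1.01 -5.88 -1.35] [-1.015  0.244 -0.031]
```

The force rose 3.3 N over 6.2 mm, which matches the stated 0.55 N/mm. The burrs have met: about 6.9 N, 0.33 rad wound, well under the 14 N forcing limit. I'll pause, then start back by easing to 180°.

>>> servo_tool(
  series="1 0 0 0 0 0 0;1 0 0 0 0 0 0;1 0 0 0 0 0 0;1 0 0 0 0 0 0;1 0 0 0 0 0 0;1 0 0 0 0 0 0;1 -0.0005 0.0040 0 0 0 0;1 -0.0008 0.0079 0 0 0 0;1 -0.0008 0.0079 0 0 0 0;1 -0.0008 0.0079 0 0 0 0",
)

```text
time_s: 12.83
eef_pos: [0.466, -0.023, 0.2068]
eef_rot: [-0.0, 1.0, -0.0, -0.0]
wrist_force: [-1.5, -3.7, -1.0]
opening: 0.205
grasp_force: 59.4
```

>>> servo_tool(
  series="1 0.0013 0.0098 0 0 0 0;1 0.0051 0.0190 0 0 0 0;1 0.0111 0.0269 0 0 0 0;1 0.0190 0.0329 0 0 0 0;1 0.0282 0.0367 0 0 0 0;1 0.0380 0.0380 0 0 0 0;1 0.0478 0.0367 0 0 0 0;1 0.0570 0.0329 0 0 0 0;1 0.0649 0.0269 0 0 0 0;1 0.0709 0.0190 0 0 0 0;1 0.0747 0.0098 0 0 0 0;1 0.0760 0 0 0 0 0",
)

```text
time_s: 13.83
eef_pos: [0.5422, -0.0218, 0.2067]
eef_rot: [0.0, 1.0, 0.0, -0.0]
wrist_force: [-6.2, -2.4, 2.2]
opening: 0.203
grasp_force: 59.8
```

>>> servo_tool(
  series="1 -0.0016 -0.0098 0 0 0 0;1 -0.0054 -0.0190 0 0 0 0;1 -0.0114 -0.0269 0 0 0 0;1 -0.0193 -0.0329 0 0 0 0;1 -0.0285 -0.0367 0 0 0 0;1 -0.0383 -0.0380 0 0 0 0;1 -0.0481 -0.0367 0 0 0 0;1 -0.0573 -0.0329 0 0 0 0;1 -0.0652 -0.0269 0 0 0 0;1 -0.0712 -0.0190 0 0 0 0;1 -0.0750 -0.0098 0 0 0 0;1 -0.0763 0 0 0 0 0",
)

```text
time_s: 14.83
eef_pos: [0.4656, -0.0224, 0.2068]
eef_rot: [-0.0, 1.0, 0.0, 0.001]
wrist_force: [4.2, 0.8, -4.8]
opening: 0.203
grasp_force: 59.2
```

>>> servo_tool(
  series="1 0.0015 0.0097 0 0 0 0;1 0.0053 0.0189 0 0 0 0;1 0.0113 0.0268 0 0 0 0;1 0.0191 0.0328 0 0 0 0;1 0.0283 0.0365 0 0 0 0;1 0.0380 0.0378 0 0 0 0;1 0.0477 0.0365 0 0 0 0;1 0.0569 0.0328 0 0 0 0;1 0.0648 0.0268 0 0 0 0;1 0.0708 0.0189 0 0 0 0;1 0.0746 0.0097 0 0 0 0;1 0.0759 0 0 0 0 0",
)

```text
time_s: 15.83
eef_pos: [0.542, -0.0217, 0.2067]
eef_rot: [0.0, 1.0, 0.0, -0.0]
wrist_force: [-3.6, -1.6, 0.3]
opening: 0.201
grasp_force: 59.9
```

>>> servo_tool(
  series="1 -0.0013 -0.0097 0 0 0 0;1 -0.0051 -0.0189 0 0 0 0;1 -0.0111 -0.0268 0 0 0 0;1 -0.0190 -0.0328 0 0 0 0;1 -0.0281 -0.0365 0 0 0 0;1 -0.0379 -0.0378 0 0 0 0;1 -0.0476 -0.0365 0 0 0 0;1 -0.0567 -0.0328 0 0 0 0;1 -0.0646 -0.0268 0 0 0 0;1 -0.0706 -0.0189 0 0 0 0;1 -0.0744 -0.0097 0 0 0 0;1 -0.0757 0 0 0 0 0",
)

```text
time_s: 16.83
eef_pos: [0.4656, -0.0224, 0.2068]
eef_rot: [-0.0, 1.0, 0.0, 0.001]
wrist_force: [4.8, 1.0, -5.0]
opening: 0.202
grasp_force: 59.3
```

Two turns are done, so this is the third.

>>> servo_tool(
  series="1 0.0015 0.0097 0 0 0 0;1 0.0053 0.0189 0 0 0 0;1 0.0113 0.0268 0 0 0 0;1 0.0191 0.0328 0 0 0 0;1 0.0283 0.0365 0 0 0 0;1 0.0380 0.0378 0 0 0 0;1 0.0477 0.0365 0 0 0 0;1 0.0569 0.0328 0 0 0 0;1 0.0648 0.0268 0 0 0 0;1 0.0708 0.0189 0 0 0 0;1 0.0746 0.0097 0 0 0 0;1 0.0759 0 0 0 0 0",
)

```text
time_s: 17.83
eef_pos: [0.5421, -0.0216, 0.2067]
eef_rot: [0.0, 1.0, 0.0, -0.0]
wrist_force: [-5.5, -1.5, 1.0]
opening: 0.195
grasp_force: 60.1
```

>>> servo_tool(
  series="1 -0.0013 -0.0097 0 0 0 0;1 -0.0051 -0.0189 0 0 0 0;1 -0.0111 -0.0268 0 0 0 0;1 -0.0190 -0.0328 0 0 0 0;1 -0.0281 -0.0365 0 0 0 0;1 -0.0379 -0.0378 0 0 0 0;1 -0.0476 -0.0365 0 0 0 0;1 -0.0567 -0.0328 0 0 0 0;1 -0.0646 -0.0268 0 0 0 0;1 -0.0706 -0.0189 0 0 0 0;1 -0.0744 -0.0097 0 0 0 0;1 -0.0757 0 0 0 0 0",
)

```text
time_s: 18.83
eef_pos: [0.4657, -0.0226, 0.2068]
eef_rot: [-0.0, 1.0, 0.0, 0.0]
wrist_force: [3.0, 1.3, -3.5]
opening: 0.202
grasp_force: 59.5
```

>>> servo_tool(
  series="1 0 0 0 0 0 0;1 0 0 0 0 0 0;1 0 0 0 0 0 0",
)

```text
time_s: 19.08
eef_pos: [0.4659, -0.0228, 0.2068]
eef_rot: [-0.0, 1.0, -0.0, -0.0]
wrist_force: [-0.9, 0.3, -0.9]
opening: 0.199
grasp_force: 59.8
```

>>> servo_tool(
  series="-1 0 0 0 0 0 0;-1 0 0 0 0 0 0;-1 0 0 0 0 0 0;-1 0 0 0 0 0 0;-1 0 0 0 0 0 0;-1 0 0 0 0 0 0;-1 0 0 0 0 0 0;-1 0 0 -0.02 0 0 0;-1 0 0 -0.05 0 0 0;-1 0 0 -0.08 0 0 0;-1 0 0 -0.11 0 0 0;-1 0 0 -0.14 0 0 0",
)

```text
time_s: 20.08
eef_pos: [0.4658, -0.0228, 0.3482]
eef_rot: [-0.0, 1.0, -0.0, -0.0]
wrist_force: [0.2, -0.5, -0.7]
opening: 1.0
grasp_force: 0.0
```

>>> servo_tool(
  series="-1 -0.02 0 -0.03 0 0 0;-1 -0.046 0 -0.06 0 0 0;-1 -0.046 0.01 -0.07 0 0 0;-1 -0.046 0.01 -0.07 0 0 0;-1 -0.046 0.01 -0.07 0 0 0",
)

```text
time_s: 20.5
eef_pos: [0.4204, -0.0333, 0.4166]
eef_rot: [0.0, 1.0, -0.001, 0.001]
wrist_force: [0.0, -0.8, -0.9]
opening: 0.998
grasp_force: 0.0
```

```bash
python3 - <<'E'
from h import *
c=wrist("w3"); f0=np.load("w1.npz")
a=np.hstack([f0["img"][20:190,90:300],c["img"][20:190,90:300]]); cv2.imwrite("pics/cmp.png",cv2.resize(a,(798,323),interpolation=2)[:,:,::-1])
cv2.imwrite("pics/w3.png",c["img"][:,:,::-1])
E
```

```text
(no output)
```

View pics/w3.png

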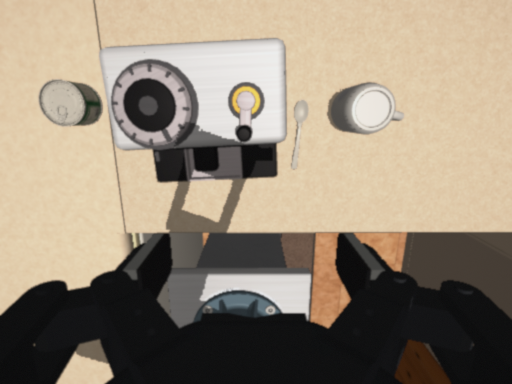

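View pics/cmp.png

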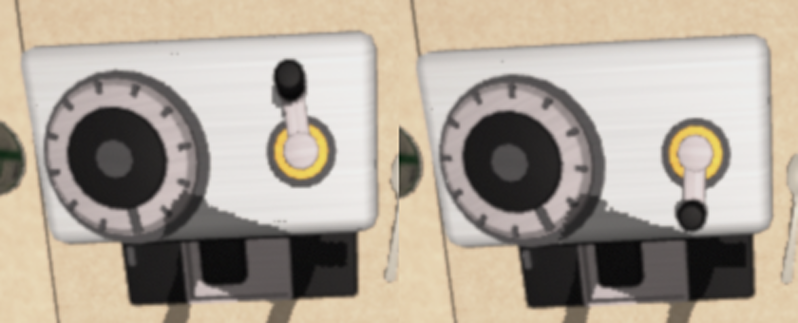

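After release, the crank knob is at (244,133), pointing to the front. The dial's long rib has moved anticlockwise by roughly 10–14°; 14.6° is expected from 553° clockwise and then three turns back. The mug (372,107), spoon (299,130) and tin (70,103) haven't moved, so I'm handing in.

```bash
python3 -c "
from bench import ctrl
print(ctrl.hand_in())"
```

```text
the job is handed in; nothing more can be done
None
```

I handed the job in: I felt the burrs meet at about 7 N without forcing and paused there. Then I turned the crank back three full turns and released it, leaving the mug, teaspoon and tin where they were.

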